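Sweep the loose filter mounts into the parking rail

ROBOT

A 6-joint arm with a two-finger parallel gripper is mounted at the origin on the work surface. World frame = base frame: x ahead of the robot, y to its left, z up, the work surface at z = 0. Lengths are in m, angles in degrees, forces in N, time in s.
With the tool pointing down it reaches from about 0.275 to 0.75 m from the base axis. Payload 10.2 kg.
Tool frame: the origin (TCP) lies midway between the tips of the shut fingers; the grasp point (between the pads) lies 19 mm behind it (env.grip_depth is the z of the grasp point in the tool frame, in m); z points along the fingers, y is the line along which they close (so a half turn about z gives the same grasp; the last joint's range is limited). The gripper opens to 88 mm and grips with 3 to 60 N. Pads are 18 mm wide; open, the fingers measure 123 mm over their backs; the gripper's body (75 mm by 187 mm) begins 45 mm behind the grasp point.
Start: joints at [-82.3, 17.928, 85.812, -0, 76.261, -12.8], TCP at [0.184, -0.492, 0.239] pointing down, gripper open.
Joint ranges: [-168.41, 168.41], [-55.51, 124.54], [10.69, 146.95], [-70.63, 250.63], [1, 178], [-165.06, 165.06]. Speed limits (degrees/s): [136.94, 136.94, 172.46, 180, 180, 180].

INTERFACE

Orientations are given as [roll, pitch, yaw] about the fixed x, y, z axes, in that order (R = Rz(yaw) Ry(pitch) Rx(roll)).
In Python, from plant import env gives the robot as it stands. The module is installed in compiled form; this text tells all that it offers.
- The arm moves only by the shell command python3 -m handwheel 'ROWS' [FORCE]. ROWS is JSON, a list of rows, each an object with "grip": the finger opening in m, from 0 to 0.0881; "slide": the shift along the tool's x, y, z in m, a list of three; "spin": the turn about the tool's z in degrees. In form: [{"grip": grip, "slide": [x, y, z], "spin": spin}, ...]. A call has 1 to 5 rows; each row is the pose to reach, as a shift and turn from the pose commanded when the call began, along the tool's axes at that moment; what a row does not reach only later rows make up. A row lasts 1/8 s, in which the tool goes at most 62.5 mm and 10.7 degrees, less where a joint would pass 70% of its speed; a pose out of reach is approached as far as the arm can. A call with a gripper value outside its range is refused whole. The fingers move at their own pace and stop on an object; FORCE is the grip in N (left out, the last holds). Time passes only in rows, so rows that repeat a pose let the fingers close. It gives the time, the measured TCP pose, the force, the opening and the grip force at its end, in the units of the state.
- env.state(): the state, without advancing time (a new reading comes with each control period).
- env.grab_frame(name): name is "scene" or "top"; returns the picture (480x640x3 uint8, red, green, blue); there is no depth.
- env.camera_params(name): a dict with "fx", "fy", "cx", "cy" (pixels), "k1" (the pictures are not rectified: a ray, as slopes to the right and down, at radius r is drawn at 1 + k1 r^2 times it, then the intrinsics apply), "position" and "attitude" of the camera in the world. Camera axes: x right, y down, z forward; pixel columns grow to the right and rows downward; lengths in m; the calibration is good to about 2 mm. A picture is of the moment at which its call begins. camera_params takes no time and is no camera call.
- env.hand_in(): hands the job in; it is judged then, once.
The state is a dict: "time": time; "q": joint angles; "joint_vel": joint speeds; "effort": joint torques, N m; "tcp_pos": TCP position; "tool_rot": TCP orientation; "contact_force": force on the tool from outside, world axes, zero at the start; "wrist_torque": the same for the moment, N m; "gripper_width": opening from 0.0 (shut) to 1.0 (fully open); "finger_force": force on a finger pad.
Only numpy, scipy, OpenCV 4.12 (cv2) and the standard library are available. Lean on these libraries where they do the work, as an engineer would, in place of code of your own. Each camera call takes 0.05 s, during which the arm holds its last target. There are 200 camera calls.

TASK

Clear the bench by sweeping the three flat round filter mounts along the bench top with the fingertips into the three-sided parking rail, until all three lie flat and wholly inside it, none sticking out of its open mouth. Push them only: never pick up, lift or tip a mount. Leave the eyepieces, the oil bottle, the slide box and the objective standing where they are.

Things in the scene. Friction and masses are not known exactly. Their poses are not given: they have to be found in the camera images.
- mount0: One of three identical filter mounts: a flat round aluminium disc with a raised rim and a glass window in the middle, 40 mm diameter, 12 mm high, solid to push against, 25 to 60 g. Origin at the centre of its underside, z up. It slides (does not roll) when pushed at its edge and stops within a few mm when the push stops.
- mount1: One of three identical filter mounts: a flat round aluminium disc with a raised rim and a glass window in the middle, 40 mm diameter, 12 mm high, solid to push against, 25 to 60 g. Origin at the centre of its underside, z up. It slides (does not roll) when pushed at its edge and stops within a few mm when the push stops.
- mount2: One of three identical filter mounts: a flat round aluminium disc with a raised rim and a glass window in the middle, 40 mm diameter, 12 mm high, solid to push against, 25 to 60 g. Origin at the centre of its underside, z up. It slides (does not roll) when pushed at its edge and stops within a few mm when the push stops.
- rail: Parking rail: a low three-sided steel fence fixed to the bench, open towards the robot, no floor (level bench inside). Inside 170 mm wide (y), 110 mm deep (x); walls 6 mm thick, 18 mm high. Origin on the bench, mid inside; x points from the open mouth (x = -55 mm) to the back wall's inner face (+55 mm); side walls' inner faces at y = -85, +85 mm, starting at the mouth. Small screw tabs outside.
- eyepiece0: A black microscope eyepiece standing upright among the mounts, 36 mm diameter, 40 mm high. Loose bystander. Origin at the centre of its underside, z up.
- eyepiece1: A second black eyepiece, like the first, 36 mm diameter, 40 mm high. Loose bystander. Origin at the centre of its underside, z up.
- oil: A small amber glass oil bottle with a black cap, 28 mm diameter, 45 mm high. Loose bystander. Origin at the centre of its underside, z up.
- slidebox: An orange plastic slide box, 85 (x) by 95 (y) mm, 32 mm high (latches stand out 3 mm more on its -x side). Loose bystander. Origin at the centre of its underside, z up.
- objective: A steel microscope objective standing on end at the left side of the bench, 32 mm diameter, 41 mm high. Loose bystander. Origin at the centre of its underside, z up.

How it is judged (in metres and radians):
At the end, for the whole second after the job is handed in: Every mount lies flat on the bench at rest within the rail, between the side walls and behind the line of the mouth (at most 4 mm of its edge past that line); the eyepieces, bottle, slide box and objective are each within 15 mm of where they started (x of mount0 in the frame of rail between -0.039 and 0.055 m and y of mount0 in the frame of rail between -0.085 and 0.085 m and height (world z) of each of mount0, mount1, mount2 below 0.004 m and angle between each of mount0, mount1, mount2's own z axis and vertical below 0.1 rad and linear speed of each of mount0, mount1, mount2 below 0.01 m/s and x of mount1 in the frame of rail between -0.039 and 0.055 m and y of mount1 in the frame of rail between -0.085 and 0.085 m and x of mount2 in the frame of rail between -0.039 and 0.055 m and y of mount2 in the frame of rail between -0.085 and 0.085 m and distance of each of eyepiece0, eyepiece1, oil, slidebox, objective from where it was at the start of the episode below 0.015 m); the robot touches nothing.
It fails at once if a mount is lifted more than 15 mm off the bench or tipped by more than 0.4 rad (height (world z) of any of mount0, mount1, mount2 above 0.015 m or angle between any of mount0, mount1, mount2's own z axis and vertical above 0.4 rad).
It fails at once if a bystander (eyepiece, oil bottle, slide box, objective) is moved more than 15 mm or knocked over (distance of any of eyepiece0, eyepiece1, oil, slidebox, objective from where it was at the start of the episode above 0.015 m or angle between any of eyepiece0, eyepiece1, oil, slidebox, objective's own z axis and vertical above 0.4 rad).
It also fails if it takes over 72 s, if anything falls off the work surface, if the arm or the gripper's body presses on something with over 40 N, if the wrist force passes 120 N, or if a joint passes its speed limit or range.

## Working session

There is one attempt and no reset: what is moved stays moved. The work goes in short steps, Python scripts to look and compute and a shell command to move; the robot and the scene stay as the last step left them, time stands still between calls to the robot, and variables do not carry over. Pictures are saved under pics/ and viewed, at most 10 in all, crops included, and the job is handed in when it is done.

```bash
mkdir -p pics; cat > h.py <<'E'
import numpy as np, cv2
from plant import env
from scipy.spatial.transform import Rotation as Ro
def pix2w(name,u,v,z):
    p=env.camera_params(name)
    a=np.array([(u-p['cx'])/p['fx'],(v-p['cy'])/p['fy']]); s=a.copy()
    for _ in range(30): s=a/(1+p['k1']*(s@s))
    R=Ro.from_euler('xyz',p['attitude'],degrees=True).as_matrix()
    d=R@np.array([s[0],s[1],1]); o=np.array(p['position'])
    return o+d*(z-o[2])/d[2]
def snap(name,f):
    im=env.grab_frame(name); cv2.imwrite('pics/'+f,im[:,:,::-1]); return im
E
python3 - <<'E'
from h import *
for n in('top','scene'):
    print(env.camera_params(n)); snap(n,n+'0.png')
print(env.state())
E
```

```text
{'fx': 602.5029427855707, 'fy': 602.5029427855707, 'cx': 316.4170319834375, 'cy': 237.60361367480337, 'k1': 0.048578807985272636, 'position': array([0.45335466, 0.06089784, 1.0182514 ]), 'attitude': array([-174.58916044,    1.04231731,  -91.58248682])}
{'fx': 463.7036203377273, 'fy': 463.7036203377273, 'cx': 319.33122358892854, 'cy': 237.8223931657186, 'k1': -0.09154544113775667, 'position': array([1.19904447, 0.05757032, 0.76830226]), 'attitude': array([-137.04130551,   -0.58888445,   90.40757776])}
{'time': 0.1, 'q': array([-8.23001016e+01,  1.79579029e+01,  8.58490829e+01, -1.17549197e-03,
        7.62613196e+01, -1.28017757e+01]), 'joint_vel': array([-0.02814022, -0.13986871, -0.08029477, -0.00947347,  0.01077724,
       -0.00864995]), 'effort': array([ 3.46908877e-03, -4.02810180e+01, -2.52642792e+01,  6.96674245e-02,
        3.42533668e-02, -4.88629655e-05]), 'tcp_pos': array([ 0.18381063, -0.49153642,  0.2382072 ]), 'tool_rot': array([-1.79933140e+02, -1.40218574e-02,  2.05019458e+01]), 'contact_force': array([-0.21784934, -0.568172  , -0.1945926 ]), 'wrist_torque': array([-0.05480424, -0.02277501, -0.01202005]), 'finger_force': 0.0, 'gripper_width': 0.9982334228328976}
```

View pics/top0.png

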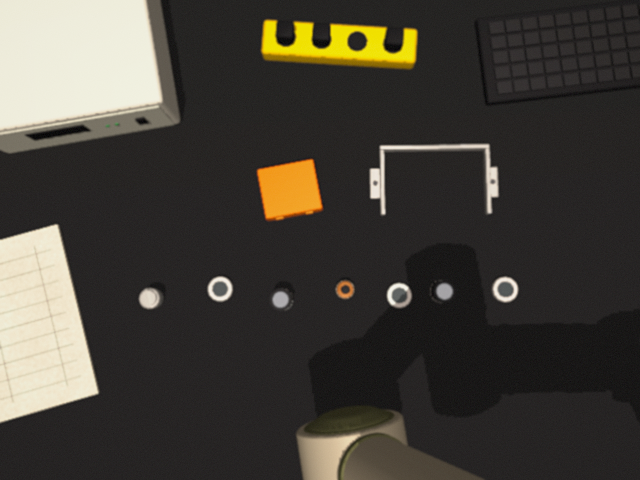

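View pics/scene0.png

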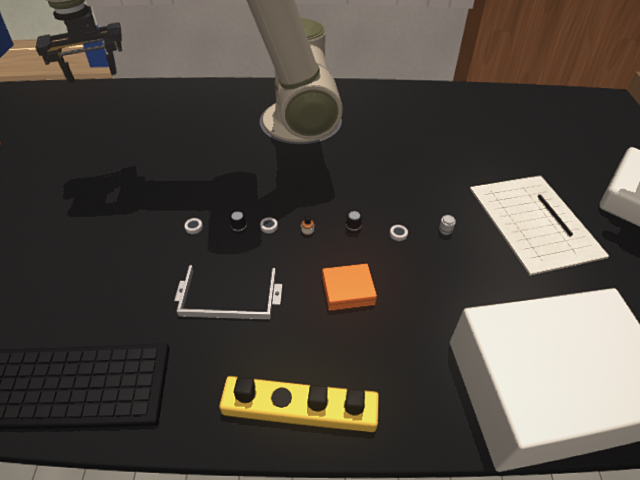

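The top view shows three mounts at about (220,289), (399,295) and (505,290), with the eyepieces at (282,299) and (444,292). The oil bottle is at (345,289), the objective at (150,297), the slide box around (290,190), and the rail mouth runs from (383,214) to (489,213).

```bash
python3 - <<'E'
from h import *
im=cv2.imread('pics/top0.png')
cv2.imwrite('pics/crop.png',cv2.resize(im[130:330,130:530],None,fx=2,fy=2,interpolation=cv2.INTER_CUBIC))
g=lambda n,u,v,z:print(n,pix2w('top',u,v,z).round(4)[:2])
for n,u,v in(('A',220,289),('B',399,295),('C',505,290)): g(n,u,v,.012)
for n,u,v in(('ep0',282,299),('ep1',444.5,292)): g(n,u,v,.04)
g('oil',345,289,.045);g('obj',150,297,.041)
for u,v in((383,214),(381,148),(489,148),(490,213)): g('rail',u,v,.018)
for u,v in((258,168),(313,160),(322,211),(267,220)): g('box',u,v,.032)
E
```

```text
A [0.4679 0.2396]
B [ 0.4497 -0.0576]
C [ 0.4534 -0.2315]
ep0 [0.4485 0.1345]
ep1 [ 0.4527 -0.1272]
oil [0.4617 0.0324]
obj [0.4579 0.3476]
rail [ 0.5849 -0.0358]
rail [ 0.697  -0.0365]
rail [ 0.6907 -0.2166]
rail [ 0.5811 -0.2125]
box [0.6664 0.1702]
box [0.677  0.0784]
box [0.5911 0.0658]
box [0.5788 0.157 ]
```

View pics/crop.png

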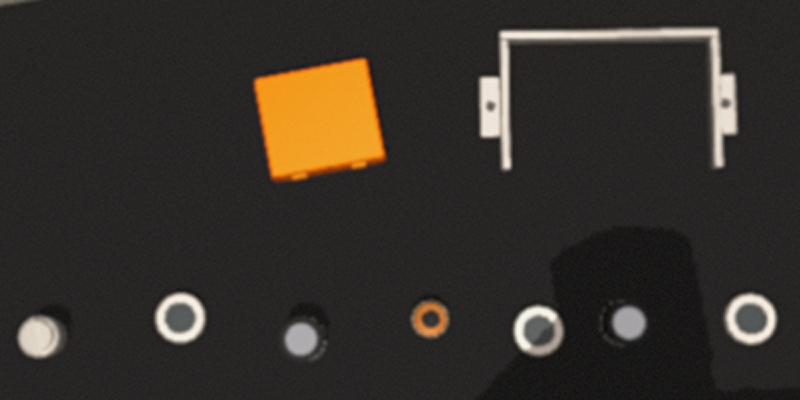

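```bash
python3 -m handwheel '[{"grip":0.018,"slide":[0.05,-0.025,0.02],"spin":0},{"grip":0.018,"slide":[0.1,-0.05,0.04],"spin":0},{"grip":0.018,"slide":[0.15,-0.075,0.06],"spin":0},{"grip":0.018,"slide":[0.2,-0.1,0.08],"spin":0},{"grip":0.018,"slide":[0.25,-0.125,0.1],"spin":0}]' 30
python3 -m handwheel '[{"grip":0.018,"slide":[0.043,-0.024,0.03],"spin":0},{"grip":0.018,"slide":[0.043,-0.024,0.07],"spin":0},{"grip":0.018,"slide":[0.043,-0.024,0.11],"spin":0},{"grip":0.018,"slide":[0.043,-0.024,0.132],"spin":0},{"grip":0.018,"slide":[0.043,-0.024,0.132],"spin":0}]'
python3 -c "
from h import *
im=snap('top','t1.png');cv2.imwrite('pics/c1.png',cv2.resize(im[180:380,380:580,::-1],None,fx=3,fy=3))"
```

```text
time: 0.72
tcp_pos: [0.3752, -0.2856, 0.1381]
tool_rot: [-180.0, -0.0, 20.5]
contact_force: [0.1, -1.0, 0.7]
gripper_width: 0.458
finger_force: 0.0
time: 1.35
tcp_pos: [0.4054, -0.2489, 0.0055]
tool_rot: [-179.8, 0.1, 20.5]
contact_force: [0.9, -0.3, 0.4]
gripper_width: 0.204
finger_force: 0.0
```

View pics/c1.png

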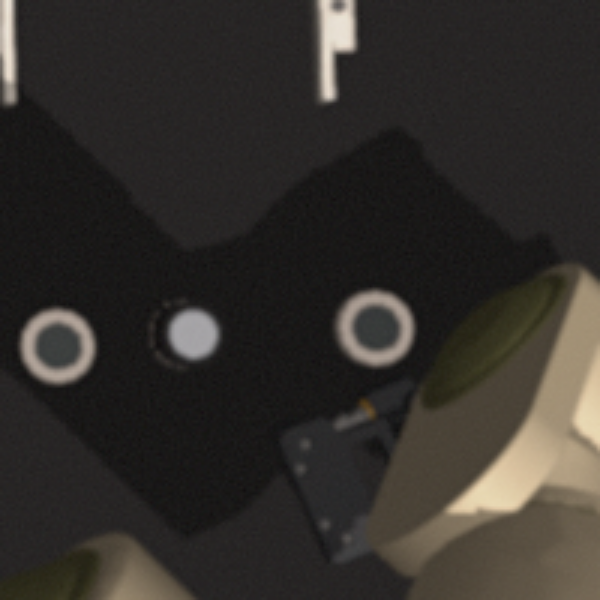

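The crop shows the mount untouched at full-frame pixel (505,289), with the gripper behind and to the right of it. I'm pushing it diagonally now.

```bash
python3 -m handwheel '[{"grip":0.018,"slide":[0.012,0,0],"spin":0},{"grip":0.018,"slide":[0.024,0,0],"spin":0},{"grip":0.018,"slide":[0.04,-0.003,0],"spin":0},{"grip":0.018,"slide":[0.055,-0.005,0],"spin":0},{"grip":0.018,"slide":[0.07,-0.007,0],"spin":0}]'
python3 -m handwheel '[{"grip":0.018,"slide":[0.015,-0.002,0],"spin":0},{"grip":0.018,"slide":[0.03,-0.004,0],"spin":0},{"grip":0.018,"slide":[0.045,-0.007,0],"spin":0},{"grip":0.018,"slide":[0.06,-0.009,0],"spin":0},{"grip":0.018,"slide":[0.068,-0.01,0],"spin":0}]'
python3 -m handwheel '[{"grip":0.018,"slide":[-0.02,0,0],"spin":0},{"grip":0.018,"slide":[-0.03,0,0],"spin":10},{"grip":0.018,"slide":[-0.03,0,0],"spin":20.5},{"grip":0.018,"slide":[-0.03,0,0],"spin":20.5}]'
python3 -c "
from h import *
im=snap('top','t1.png');cv2.imwrite('pics/c2.png',cv2.resize(im[130:330,340:540,::-1],None,fx=3,fy=3))"
```

```text
time: 2.02
tcp_pos: [0.4702, -0.2179, 0.0068]
tool_rot: [180.0, 0.0, 20.5]
contact_force: [-0.9, -1.9, 1.1]
gripper_width: 0.204
finger_force: 0.7
time: 2.65
tcp_pos: [0.5302, -0.1847, 0.0066]
tool_rot: [-180.0, -0.0, 20.5]
contact_force: [-1.2, -0.8, 1.4]
gripper_width: 0.204
finger_force: 0.7
time: 3.15
tcp_pos: [0.5014, -0.1958, 0.0067]
tool_rot: [-180.0, -0.0, 0.1]
contact_force: [0.0, -0.8, 0.0]
gripper_width: 0.2
finger_force: 0.0
```

View pics/c2.png

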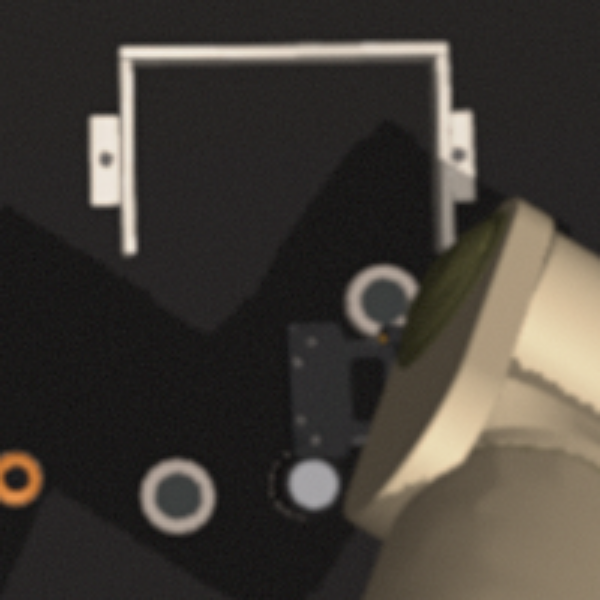

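The mount is now at full-frame pixel (468,230), near (0.553, -0.173), in front of the mouth. I'll line up behind it, push it in and then move to the second mount.

```bash
python3 -m handwheel '[{"grip":0.018,"slide":[0,-0.021,0],"spin":0},{"grip":0.018,"slide":[0.02,-0.021,0],"spin":0},{"grip":0.018,"slide":[0.035,-0.021,0],"spin":0},{"grip":0.018,"slide":[0.05,-0.021,0],"spin":0},{"grip":0.018,"slide":[0.065,-0.021,0],"spin":0}]'
python3 -m handwheel '[{"grip":0.018,"slide":[0.015,0,0],"spin":0},{"grip":0.018,"slide":[0.03,0,0],"spin":0},{"grip":0.018,"slide":[0.045,0,0],"spin":0},{"grip":0.018,"slide":[0.052,0,0],"spin":0},{"grip":0.018,"slide":[0.052,0,0],"spin":0}]'
python3 -m handwheel '[{"grip":0.018,"slide":[-0.02,0,0],"spin":0},{"grip":0.018,"slide":[-0.025,0,-0.05],"spin":0},{"grip":0.018,"slide":[-0.025,0,-0.1],"spin":0},{"grip":0.018,"slide":[-0.07,-0.03,-0.1],"spin":0},{"grip":0.018,"slide":[-0.115,-0.06,-0.1],"spin":0}]'
python3 -m handwheel '[{"grip":0.018,"slide":[-0.04,-0.03,0],"spin":0},{"grip":0.018,"slide":[-0.1,-0.057,0],"spin":0},{"grip":0.018,"slide":[-0.1,-0.057,0.05],"spin":0},{"grip":0.018,"slide":[-0.1,-0.057,0.1],"spin":0},{"grip":0.018,"slide":[-0.1,-0.057,0.1],"spin":0}]'
```

```text
time: 3.82
tcp_pos: [0.5666, -0.1732, 0.0066]
tool_rot: [-180.0, 0.0, 0.2]
contact_force: [-1.9, 0.4, 1.0]
gripper_width: 0.207
finger_force: 0.4
time: 4.45
tcp_pos: [0.6183, -0.174, 0.0065]
tool_rot: [-180.0, 0.0, 0.1]
contact_force: [-0.7, 0.3, -0.6]
gripper_width: 0.204
finger_force: 0.0
time: 5.08
tcp_pos: [0.5016, -0.1139, 0.107]
tool_rot: [180.0, -0.0, 0.0]
contact_force: [0.7, -0.0, 0.0]
gripper_width: 0.207
finger_force: 0.0
time: 5.7
tcp_pos: [0.4012, -0.0569, 0.005]
tool_rot: [-179.8, 0.3, 0.0]
contact_force: [1.7, -0.0, 0.0]
gripper_width: 0.202
finger_force: 0.0
```

```bash
python3 -m handwheel '[{"grip":0.018,"slide":[0.012,0,0],"spin":0},{"grip":0.018,"slide":[0.022,0.001,0],"spin":0},{"grip":0.018,"slide":[0.037,0.003,0],"spin":0},{"grip":0.018,"slide":[0.052,0.006,0],"spin":0},{"grip":0.018,"slide":[0.067,0.009,0],"spin":0}]'
python3 -m handwheel '[{"grip":0.018,"slide":[0.015,0.003,0],"spin":0},{"grip":0.018,"slide":[0.03,0.006,0],"spin":0},{"grip":0.018,"slide":[0.045,0.009,0],"spin":0},{"grip":0.018,"slide":[0.06,0.013,0],"spin":0},{"grip":0.018,"slide":[0.075,0.013,0],"spin":0}]'
python3 -m handwheel '[{"grip":0.018,"slide":[0.015,0,0],"spin":0},{"grip":0.018,"slide":[0.03,0,0],"spin":0},{"grip":0.018,"slide":[0.045,0,0],"spin":0},{"grip":0.018,"slide":[0.06,0,0],"spin":0},{"grip":0.018,"slide":[0.075,0,0],"spin":0}]'
python3 -m handwheel '[{"grip":0.018,"slide":[-0.03,0,0],"spin":0},{"grip":0.018,"slide":[-0.03,0,-0.05],"spin":0},{"grip":0.018,"slide":[-0.03,0,-0.1],"spin":0},{"grip":0.018,"slide":[-0.08,-0.03,-0.1],"spin":0},{"grip":0.018,"slide":[-0.12,-0.07,-0.1],"spin":0}]'
python3 -m handwheel '[{"grip":0.018,"slide":[-0.02,-0.05,0],"spin":0},{"grip":0.018,"slide":[-0.04,-0.1,0],"spin":0},{"grip":0.018,"slide":[-0.06,-0.15,0],"spin":0},{"grip":0.018,"slide":[-0.08,-0.2,0],"spin":0},{"grip":0.018,"slide":[-0.08,-0.245,0],"spin":0}]'
python3 -c "
from h import *
im=snap('top','t1.png');cv2.imwrite('pics/c3.png',cv2.resize(im[130:330,130:530,::-1],None,fx=2,fy=2))"
```

```text
time: 6.32
tcp_pos: [0.472, -0.0671, 0.0081]
tool_rot: [179.9, -0.1, 0.0]
contact_force: [-1.6, 0.6, 0.8]
gripper_width: 0.209
finger_force: 0.3
time: 6.95
tcp_pos: [0.547, -0.0802, 0.0083]
tool_rot: [180.0, -0.1, 0.0]
contact_force: [0.4, -0.4, 0.4]
gripper_width: 0.207
finger_force: 0.2
time: 7.58
tcp_pos: [0.6219, -0.0798, 0.0084]
tool_rot: [180.0, -0.1, 0.0]
contact_force: [-0.1, -0.4, -0.1]
gripper_width: 0.208
finger_force: 0.1
time: 8.2
tcp_pos: [0.4999, -0.0094, 0.1086]
tool_rot: [180.0, -0.2, -0.1]
contact_force: [0.1, 0.6, -1.5]
gripper_width: 0.201
finger_force: 0.0
time: 8.82
tcp_pos: [0.4199, 0.2373, 0.1085]
tool_rot: [-180.0, -0.1, 0.1]
contact_force: [1.2, 0.1, -0.3]
gripper_width: 0.204
finger_force: 0.0
```

View pics/c3.png

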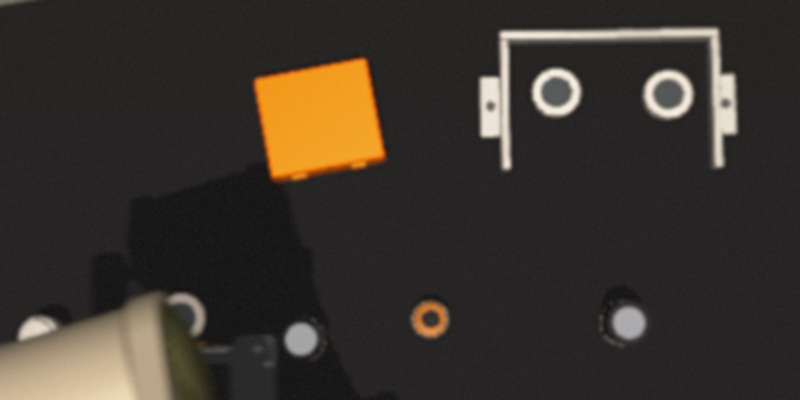

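Two mounts are inside the rail, at crop pixels (556,92) and (668,94). The bystanders are unmoved, and the third mount is ahead of the gripper. I'll push it forward into the lane between the box and the bottle.

```bash
python3 -m handwheel '[{"grip":0.018,"slide":[-0.01,-0.002,0.03],"spin":0},{"grip":0.018,"slide":[-0.01,-0.002,0.07],"spin":0},{"grip":0.018,"slide":[-0.01,-0.002,0.102],"spin":0},{"grip":0.018,"slide":[0.005,-0.002,0.102],"spin":0},{"grip":0.018,"slide":[0.02,-0.002,0.102],"spin":0}]'
python3 -m handwheel '[{"grip":0.018,"slide":[0.015,0,0],"spin":0},{"grip":0.018,"slide":[0.03,0,0],"spin":0},{"grip":0.018,"slide":[0.045,0,0],"spin":0},{"grip":0.018,"slide":[0.06,0,0],"spin":0},{"grip":0.018,"slide":[0.06,0,0],"spin":0}]'
python3 -m handwheel '[{"grip":0.018,"slide":[-0.03,0,0],"spin":0},{"grip":0.018,"slide":[-0.03,0,-0.05],"spin":0},{"grip":0.018,"slide":[-0.03,0,-0.1],"spin":10},{"grip":0.018,"slide":[-0.03,0,-0.1],"spin":20},{"grip":0.018,"slide":[-0.03,0,-0.1],"spin":30}]'
python3 -m handwheel '[{"grip":0.018,"slide":[0,0,0],"spin":10},{"grip":0.018,"slide":[0,0,0],"spin":20},{"grip":0.018,"slide":[0,0,0],"spin":30},{"grip":0.018,"slide":[0,0,0],"spin":40},{"grip":0.018,"slide":[0,0,0],"spin":50}]'
python3 -m handwheel '[{"grip":0.018,"slide":[0,0,0],"spin":10},{"grip":0.018,"slide":[0,0,0],"spin":10}]'
python3 -c "
from h import *
print(env.state()['q'])
im=snap('top','t1.png');cv2.imwrite('pics/c4.png',cv2.resize(im[130:330,130:430,::-1],None,fx=2.5,fy=2.5))"
```

```text
time: 9.5
tcp_pos: [0.4417, 0.2377, 0.0057]
tool_rot: [-180.0, -0.1, 0.0]
contact_force: [-1.0, 0.6, 1.1]
gripper_width: 0.203
finger_force: 0.0
time: 10.12
tcp_pos: [0.5017, 0.2375, 0.0059]
tool_rot: [-180.0, -0.1, -0.0]
contact_force: [-0.2, -0.9, -0.5]
gripper_width: 0.204
finger_force: 0.0
time: 10.75
tcp_pos: [0.4701, 0.2375, 0.1061]
tool_rot: [-179.9, -0.1, -30.3]
contact_force: [-0.6, 0.7, 0.4]
gripper_width: 0.207
finger_force: 0.0
time: 11.38
tcp_pos: [0.4714, 0.1823, 0.0965]
tool_rot: [-178.2, 5.3, -73.8]
contact_force: [0.3, -0.2, 0.5]
gripper_width: 0.201
finger_force: 0.0
time: 11.62
tcp_pos: [0.4674, 0.1508, 0.0878]
tool_rot: [-178.3, 8.3, -81.6]
contact_force: [-0.2, 0.2, -0.4]
gripper_width: 0.206
finger_force: 0.0
[ -0.22267143  23.12806558 104.17085042  10.60978898  52.74485876
 165.01419462]
```

View pics/c4.png

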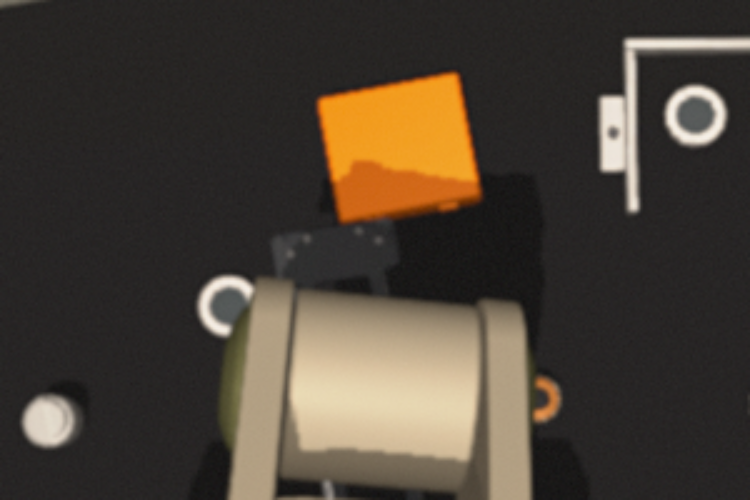

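I hit the joint 6 limit on the spin, so I'll turn back the other way and push with the opposite face at yaw +90. The third mount is at full-frame pixel (221,252), as planned.

```bash
python3 -m handwheel '[{"grip":0.018,"slide":[0,0,-0.02],"spin":-10},{"grip":0.018,"slide":[0,0,-0.02],"spin":-20},{"grip":0.018,"slide":[0,0,-0.02],"spin":-30},{"grip":0.018,"slide":[0,0,-0.02],"spin":-40},{"grip":0.018,"slide":[0,0,-0.02],"spin":-50}]'
python3 -m handwheel '[{"grip":0.018,"slide":[0,0,0],"spin":-10},{"grip":0.018,"slide":[0,0,0],"spin":-20},{"grip":0.018,"slide":[0,0,0],"spin":-30},{"grip":0.018,"slide":[0,0,0],"spin":-40},{"grip":0.018,"slide":[0,0,0],"spin":-40}]'
python3 -c "
from h import *
print(pix2w('top',221.2,252.4,.012))"
```

```text
time: 12.3
tcp_pos: [0.4677, 0.1505, 0.1081]
tool_rot: [-172.5, 3.9, -30.7]
contact_force: [-0.2, 0.1, 0.9]
gripper_width: 0.205
finger_force: 0.0
time: 12.92
tcp_pos: [0.4677, 0.1503, 0.108]
tool_rot: [-171.8, -1.7, 8.5]
contact_force: [0.4, -0.2, 0.2]
gripper_width: 0.204
finger_force: 0.0
[0.5289241  0.23686584 0.012     ]
```

The arm's commanded pose picked up an 8° tilt at the limit. Its fingertips lean toward +y, which is harmless for a -y push. I'll spin on to yaw about +90.

```bash
python3 -m handwheel '[{"grip":0.018,"slide":[0,0,0],"spin":-10},{"grip":0.018,"slide":[0,0,0],"spin":-20},{"grip":0.018,"slide":[0,0,0],"spin":-30},{"grip":0.018,"slide":[0,0,0],"spin":-40},{"grip":0.018,"slide":[0,0,0],"spin":-50}]'
python3 -m handwheel '[{"grip":0.018,"slide":[0,0,0],"spin":-10},{"grip":0.018,"slide":[0,0,0],"spin":-20},{"grip":0.018,"slide":[0,0,0],"spin":-30},{"grip":0.018,"slide":[0,0,0],"spin":-30}]'
cat >> h.py <<'E'
def slides(*pts):
    s=env.state(); R=Ro.from_euler('xyz',s['tool_rot'],degrees=True).as_matrix()
    print('q',s['q'].round(1),'tcp',s['tcp_pos'].round(4),'axes',R.T.round(3).tolist())
    for p in pts: print(p,(R.T@(np.array(p)-s['tcp_pos'])).round(4))
E
python3 -c "
from h import *
slides((.528,.29,.108),(.528,.29,.007),(.528,.264,.007),(.528,-.1,.007))"
```

```text
time: 13.55
tcp_pos: [0.4677, 0.1499, 0.1078]
tool_rot: [-176.0, -7.4, 58.4]
contact_force: [0.8, 0.7, -0.2]
gripper_width: 0.205
finger_force: 0.0
time: 14.05
tcp_pos: [0.4677, 0.1498, 0.1077]
tool_rot: [179.8, -8.4, 88.3]
contact_force: [-0.6, 0.2, -0.1]
gripper_width: 0.206
finger_force: 0.0
q [ -0.3  21.3 103.2  10.2  55.5  -4.5] tcp [0.4677 0.1498 0.1077] axes [[0.029, 0.989, 0.146], [1.0, -0.03, 0.004], [0.008, 0.146, -0.989]]
(0.528, 0.29, 0.108) [0.1404 0.0561 0.0207]
(0.528, 0.29, 0.007) [0.1256 0.0557 0.1207]
(0.528, 0.264, 0.007) [0.0999 0.0565 0.1168]
(0.528, -0.1, 0.007) [-0.26    0.0672  0.0636]
```

```bash
python3 -m handwheel '[{"grip":0.018,"slide":[0.05,0.02,0.007],"spin":0},{"grip":0.018,"slide":[0.1,0.04,0.014],"spin":0},{"grip":0.018,"slide":[0.14,0.056,0.021],"spin":0},{"grip":0.018,"slide":[0.133,0.056,0.071],"spin":0},{"grip":0.018,"slide":[0.1255,0.056,0.1205],"spin":0}]'
python3 -m handwheel '[{"grip":0.018,"slide":[0,0,0],"spin":0}]'
python3 -c "
from h import *
slides((.528,.264,.007),(.528,.2,.007),(.528,-.1,.007))
im=snap('top','t1.png');cv2.imwrite('pics/c5.png',cv2.resize(im[130:330,130:430,::-1],None,fx=2.5,fy=2.5))"
```

```text
time: 14.68
tcp_pos: [0.5278, 0.2905, 0.0059]
tool_rot: [179.7, -8.4, 88.3]
contact_force: [0.0, 0.1, -0.2]
gripper_width: 0.207
finger_force: 0.0
time: 14.8
tcp_pos: [0.5273, 0.2897, 0.0049]
tool_rot: [179.9, -8.4, 88.2]
contact_force: [0.4, -0.1, 0.8]
gripper_width: 0.205
finger_force: 0.0
q [14.3 41.2 88.1 10.7 48.8  9.2] tcp [0.5273 0.2897 0.0049] axes [[0.031, 0.989, 0.146], [0.999, -0.032, 0.001], [0.006, 0.146, -0.989]]
(0.528, 0.264, 0.007) [-0.0251  0.0015 -0.0059]
(0.528, 0.2, 0.007) [-0.0884  0.0036 -0.0152]
(0.528, -0.1, 0.007) [-0.385   0.0131 -0.0589]
```

View pics/c5.png

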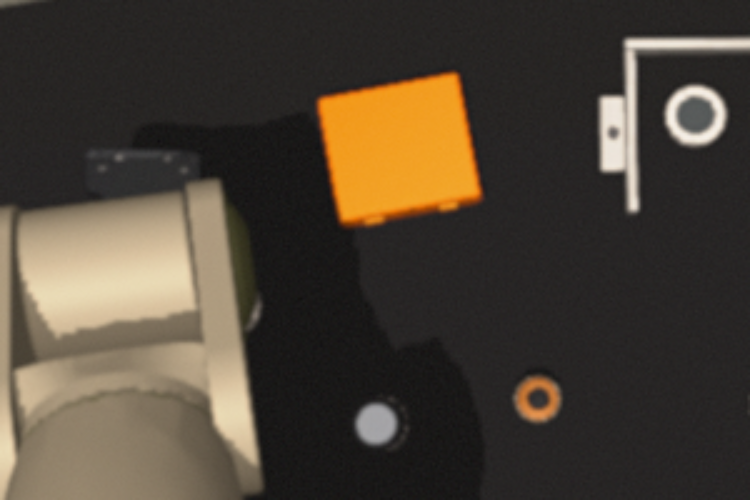

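The mount's edge at crop (258,315) is still in place and the gripper is beyond it. I'll sweep it in -y along the lane.

```bash
python3 -m handwheel '[{"grip":0.018,"slide":[-0.018,0.001,-0.004],"spin":0},{"grip":0.018,"slide":[-0.035,0.001,-0.007],"spin":0},{"grip":0.018,"slide":[-0.053,0.002,-0.01],"spin":0},{"grip":0.018,"slide":[-0.071,0.003,-0.013],"spin":0},{"grip":0.018,"slide":[-0.088,0.003,-0.015],"spin":0}]'
python3 -m handwheel '[{"grip":0.018,"slide":[-0.018,0.001,-0.003],"spin":0},{"grip":0.018,"slide":[-0.036,0.001,-0.005],"spin":0},{"grip":0.018,"slide":[-0.053,0.002,-0.008],"spin":0},{"grip":0.018,"slide":[-0.071,0.002,-0.011],"spin":0},{"grip":0.018,"slide":[-0.089,0.003,-0.013],"spin":0}]'
python3 -c "
from h import *
slides((.528,0,.007),(.528,-.1,.007))
im=snap('top','t1.png');cv2.imwrite('pics/c6.png',cv2.resize(im[130:330,230:530,::-1],None,fx=2.5,fy=2.5))"
```

```text
time: 15.48
tcp_pos: [0.5287, 0.1988, 0.0091]
tool_rot: [179.7, -8.4, 88.5]
contact_force: [-0.3, 2.9, 1.0]
gripper_width: 0.202
finger_force: 0.8
time: 16.1
tcp_pos: [0.5291, 0.109, 0.0086]
tool_rot: [179.7, -8.4, 88.5]
contact_force: [-0.2, 1.3, 1.4]
gripper_width: 0.203
finger_force: 0.8
q [ -4.8  36.   97.6  11.5  47.2 -11.2] tcp [0.5291 0.109  0.0086] axes [[0.025, 0.989, 0.147], [1.0, -0.026, 0.004], [0.008, 0.147, -0.989]]
(0.528, 0, 0.007) [-0.1081  0.0018 -0.0143]
(0.528, -0.1, 0.007) [-0.207   0.0044 -0.029 ]
```

View pics/c6.png

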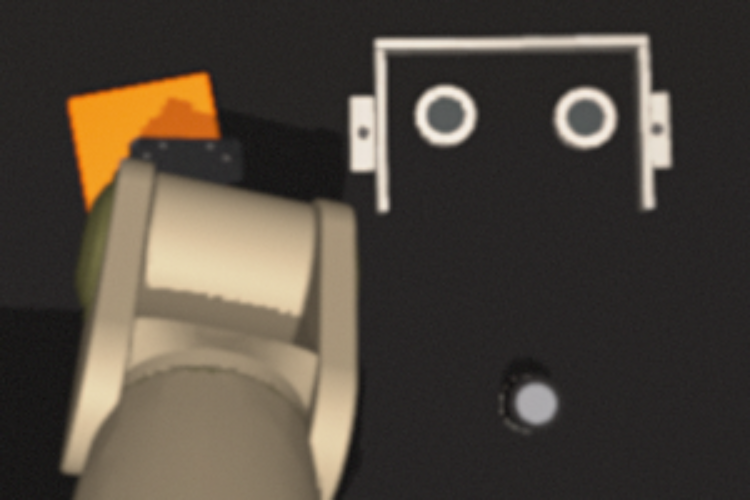

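The gripper is midway with a steady 1.3 N push, and the box is undisturbed. I'll finish the sweep and retreat.

```bash
python3 -m handwheel '[{"grip":0.018,"slide":[-0.018,0,-0.003],"spin":0},{"grip":0.018,"slide":[-0.036,0.001,-0.005],"spin":0},{"grip":0.018,"slide":[-0.053,0.001,-0.008],"spin":0},{"grip":0.018,"slide":[-0.071,0.002,-0.011],"spin":0},{"grip":0.018,"slide":[-0.089,0.002,-0.0125],"spin":0}]'
python3 -m handwheel '[{"grip":0.018,"slide":[-0.018,0,-0.003],"spin":0},{"grip":0.018,"slide":[-0.036,0.001,-0.005],"spin":0},{"grip":0.018,"slide":[-0.053,0.001,-0.008],"spin":0},{"grip":0.018,"slide":[-0.071,0.002,-0.011],"spin":0},{"grip":0.018,"slide":[-0.089,0.002,-0.0125],"spin":0}]'
python3 -m handwheel '[{"grip":0.018,"slide":[-0.015,0,-0.002],"spin":0},{"grip":0.018,"slide":[-0.029,0.001,-0.004],"spin":0},{"grip":0.018,"slide":[-0.029,0.001,-0.004],"spin":0}]'
python3 -m handwheel '[{"grip":0.018,"slide":[0,0.001,-0.002],"spin":0},{"grip":0.018,"slide":[0.03,0.001,0.002],"spin":0},{"grip":0.018,"slide":[0.038,0.001,-0.048],"spin":0},{"grip":0.018,"slide":[0.045,0.001,-0.097],"spin":10},{"grip":0.018,"slide":[0.045,0.001,-0.097],"spin":20}]'
python3 -c "
from h import *
slides((.43,-.03,.107),(.43,-.06,.107))"
```

```text
time: 16.77
tcp_pos: [0.5289, 0.0191, 0.0081]
tool_rot: [179.7, -8.4, 88.5]
contact_force: [-0.2, 2.6, 2.2]
gripper_width: 0.205
finger_force: 1.2
time: 17.4
tcp_pos: [0.5285, -0.0708, 0.0073]
tool_rot: [179.7, -8.4, 88.5]
contact_force: [-0.2, 1.8, 2.5]
gripper_width: 0.203
finger_force: 1.3
time: 17.77
tcp_pos: [0.5287, -0.0999, 0.0069]
tool_rot: [179.7, -8.4, 88.5]
contact_force: [0.3, -0.0, -0.2]
gripper_width: 0.204
finger_force: 0.0
time: 18.4
tcp_pos: [0.5315, -0.0686, 0.1131]
tool_rot: [-177.7, -8.0, 68.1]
contact_force: [0.7, -0.6, 0.1]
gripper_width: 0.206
finger_force: 0.0
q [-23.6  27.3  92.8   8.9  62.8  -6.2] tcp [ 0.5315 -0.0686  0.1131] axes [[0.369, 0.919, 0.139], [0.929, -0.367, -0.04], [0.014, 0.144, -0.99]]
(0.43, -0.03, 0.107) [-0.0028 -0.1083  0.0102]
(0.43, -0.06, 0.107) [-0.0304 -0.0973  0.0059]
```

```bash
python3 -m handwheel '[{"grip":0.018,"slide":[0,-0.02,0],"spin":10},{"grip":0.018,"slide":[0,-0.05,0],"spin":20},{"grip":0.018,"slide":[0,-0.08,0.001],"spin":30},{"grip":0.018,"slide":[-0.003,-0.108,0.003],"spin":40},{"grip":0.018,"slide":[-0.003,-0.108,0.003],"spin":50}]'
python3 -m handwheel '[{"grip":0.018,"slide":[0,0,0],"spin":9},{"grip":0.018,"slide":[0,0,0],"spin":18},{"grip":0.018,"slide":[0,0,0],"spin":18}]'
python3 -c "
from h import *
slides((.492,-.127,.107),(.492,-.127,.007),(.59,-.127,.007))
im=snap('top','t1.png');cv2.imwrite('pics/c7.png',cv2.resize(im[130:330,330:530,::-1],None,fx=3,fy=3))"
```

```text
time: 19.02
tcp_pos: [0.427, -0.0307, 0.1112]
tool_rot: [-172.1, -3.0, 18.0]
contact_force: [0.2, 0.3, -0.5]
gripper_width: 0.205
finger_force: 0.0
time: 19.4
tcp_pos: [0.4283, -0.0314, 0.1112]
tool_rot: [-171.6, -0.6, 0.6]
contact_force: [0.8, -0.1, -0.8]
gripper_width: 0.202
finger_force: 0.0
q [-24.6  15.7 110.7   9.4  57.   59.4] tcp [ 0.4283 -0.0314  0.1112] axes [[1.0, 0.01, 0.01], [0.012, -0.989, -0.146], [0.008, 0.146, -0.989]]
(0.492, -0.127, 0.107) [ 0.0626  0.0959 -0.0093]
(0.492, -0.127, 0.007) [0.0617 0.1105 0.0896]
(0.59, -0.127, 0.007) [0.1597 0.1117 0.0904]
```

View pics/c7.png

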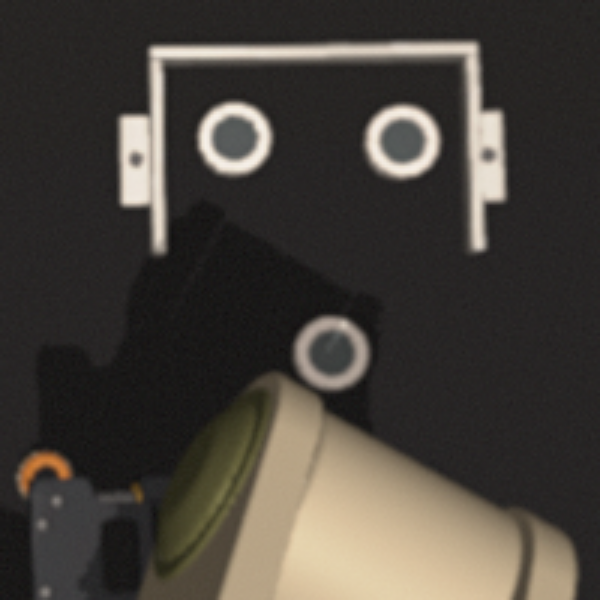

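The third mount is at full-frame pixel (440.7,247.7), about (0.526, -0.127), centred before the mouth. The other two are well inside. I'll drop between it and the eyepiece and push it in.

```bash
python3 -m handwheel '[{"grip":0.018,"slide":[0.03,0.045,-0.005],"spin":0},{"grip":0.018,"slide":[0.061,0.096,-0.009],"spin":0},{"grip":0.018,"slide":[0.061,0.1,0.02],"spin":0},{"grip":0.018,"slide":[0.06,0.104,0.05],"spin":0},{"grip":0.018,"slide":[0.06,0.11,0.089],"spin":0}]'
python3 -m handwheel '[{"grip":0.018,"slide":[0,0,0],"spin":0}]'
python3 -c "
from h import *
slides((.506,-.127,.007),(.598,-.127,.007),(.575,-.127,.007),(.575,-.127,.107),(.45,-.13,.2))
print(pix2w('top',440.7,247.7,.012))"
```

```text
time: 20.08
tcp_pos: [0.4905, -0.1271, 0.0069]
tool_rot: [-171.6, -0.6, 0.7]
contact_force: [0.9, -0.3, -0.2]
gripper_width: 0.202
finger_force: 0.0
time: 20.2
tcp_pos: [0.4894, -0.1265, 0.0061]
tool_rot: [-171.5, -0.4, 0.6]
contact_force: [-0.1, -0.1, -0.4]
gripper_width: 0.203
finger_force: 0.0
q [-31.6  34.8 100.7   9.8  49.2  51.1] tcp [ 0.4894 -0.1265  0.0061] axes [[1.0, 0.011, 0.007], [0.012, -0.989, -0.148], [0.005, 0.148, -0.989]]
(0.506, -0.127, 0.007) [ 0.0166  0.0005 -0.0009]
(0.598, -0.127, 0.007) [ 0.1086  0.0016 -0.0004]
(0.575, -0.127, 0.007) [ 0.0856  0.0014 -0.0005]
(0.575, -0.127, 0.107) [ 0.0863 -0.0134 -0.0994]
(0.45, -0.13, 0.2) [-0.0381 -0.0257 -0.1925]
[ 0.5261923  -0.12990612  0.012     ]
```

```bash
python3 -m handwheel '[{"grip":0.018,"slide":[0.008,0.002,0],"spin":0},{"grip":0.018,"slide":[0.02,0.003,0],"spin":0},{"grip":0.018,"slide":[0.034,0.003,0],"spin":0},{"grip":0.018,"slide":[0.048,0.003,0],"spin":0},{"grip":0.018,"slide":[0.062,0.003,0],"spin":0}]'
python3 -m handwheel '[{"grip":0.018,"slide":[0.014,0,0],"spin":0},{"grip":0.018,"slide":[0.028,0,0],"spin":0},{"grip":0.018,"slide":[0.042,0,0],"spin":0},{"grip":0.018,"slide":[0.052,0,0],"spin":0},{"grip":0.018,"slide":[0.052,0,0],"spin":0}]'
python3 -m handwheel '[{"grip":0.018,"slide":[-0.025,0,0],"spin":0},{"grip":0.018,"slide":[-0.025,-0.008,-0.05],"spin":0},{"grip":0.018,"slide":[-0.025,-0.015,-0.1],"spin":0},{"grip":0.018,"slide":[-0.07,-0.015,-0.13],"spin":0},{"grip":0.018,"slide":[-0.12,-0.015,-0.16],"spin":0}]'
python3 -m handwheel '[{"grip":0.018,"slide":[-0.06,0,-0.03],"spin":0},{"grip":0.018,"slide":[-0.12,0,-0.06],"spin":0},{"grip":0.018,"slide":[-0.12,0,-0.06],"spin":0},{"grip":0.018,"slide":[-0.12,0,-0.06],"spin":0}]'
python3 - <<'E'
from h import *
im=snap('top','t2.png'); a=cv2.imread('pics/top0.png',0); b=cv2.cvtColor(im,cv2.COLOR_RGB2GRAY)
roi=b[150:260,388:486]
for c in cv2.findContours((roi>100).astype('uint8'),cv2.RETR_EXTERNAL,cv2.CHAIN_APPROX_NONE)[0]:
    if cv2.contourArea(c)>150:
        (x,y),r=cv2.minEnclosingCircle(c); print('mount',x+388,y+150,r,pix2w('top',x+388,y+150,.012).round(4))
for n,(u,v) in dict(ep0=(281,300),ep1=(444,292),oil=(345,289),obj=(150,297),box=(290,190)).items():
    h=14 if n!='box' else 40
    t=a[v-h:v+h,u-h:u+h]; m=cv2.matchTemplate(b[v-h-12:v+h+12,u-h-12:u+h+12],t,cv2.TM_CCOEFF_NORMED)
    _,s,_,l=cv2.minMaxLoc(m); print(n,round(s,2),np.array(l)-12)
E
```

```text
time: 20.82
tcp_pos: [0.5536, -0.1295, 0.0087]
tool_rot: [-171.6, -0.6, 0.5]
contact_force: [0.2, -0.1, -0.4]
gripper_width: 0.207
finger_force: 0.1
time: 21.45
tcp_pos: [0.6048, -0.129, 0.0085]
tool_rot: [-171.6, -0.6, 0.5]
contact_force: [-0.2, -0.2, -0.1]
gripper_width: 0.203
finger_force: 0.0
time: 22.08
tcp_pos: [0.4813, -0.1385, 0.1686]
tool_rot: [-171.6, -0.6, 0.5]
contact_force: [0.6, -0.6, 1.2]
gripper_width: 0.205
finger_force: 0.0
time: 22.58
tcp_pos: [0.3624, -0.1485, 0.2259]
tool_rot: [-171.6, -0.6, 0.4]
contact_force: [0.4, 0.3, -0.2]
gripper_width: 0.202
finger_force: 0.0
mount 437.3732376098633 185.4154930114746 12.64038372039795 [ 0.6313 -0.1292  0.012 ]
mount 463.72413635253906 176.78448295593262 12.69011116027832 [ 0.6445 -0.1738  0.012 ]
mount 407.8478260040283 175.84782600402832 12.592480659484863 [ 0.6492 -0.0805  0.012 ]
ep0 0.99 [0 0]
ep1 1.0 [0 0]
oil 1.0 [0 0]
obj 1.0 [0 0]
box 1.0 [0 0]
```

```bash
python3 -c "
from plant import env
print(env.hand_in())"
```

```text
the job is handed in; nothing more can be done
None
```

All three mounts lie inside the parking rail, each at least about 28 mm behind the mouth line on the last camera check. The bystanders showed no movement, and the job was handed in at about 23 s.

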